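# Lock the dispensing spatula into its case

### The arm

A 7-joint arm with a two-finger parallel gripper is mounted at the origin on the work surface. World frame = base frame: x ahead of the robot, y to its left, z up, the work surface at z = 0. Lengths are in m, angles in rad, forces in N, time in s.
With the tool pointing down it reaches from about 0.35 to 0.9 m from the base axis. Payload 19.9 kg.
Tool frame: the origin (TCP) lies between the finger pads; the fingertips stand 19 mm ahead of it and the grasp point (between the pads) is the TCP; z points along the fingers, y is the direction in which the jaws open and shut (so a half turn about z gives the same grasp; the last joint's range is limited). The gripper opens to 94 mm and grips with 3 to 60 N. Pads are 16 mm wide; open, the fingers measure 119 mm over their backs; the gripper's body (75 mm by 177 mm) begins 78 mm behind the grasp point.
Start: joints at [-1.169, 0.417, -0.01, 1.614, 0.005, 1.111, -0.053], TCP at [0.268, 0.565, 0.224] pointing down, gripper open.
Joint ranges: [-2.81, 2.81], [-0.39, 2.02], [-1.27, 1.25], [0.06, 2.57], [-1.19, 4.33], [0.19, 2], [-2.82, 2.82]. Speed limits (rad/s): [1.89, 1.89, 2.39, 2.39, 3.01, 3.01, 3.01].

### API

Orientations are given as a 3x3 rotation matrix whose columns are the frame's x, y, z axes.
In Python, from rig import robot gives the robot as it stands. Calls block until the motion is done:
- robot.move_ptp(position, orientation): joint-space move of the TCP to a pose.
- robot.move_linear(position, velocity=0.15, frame=None, threshold=None): straight line of the TCP; frame=None keeps the orientation; velocity is the mean speed in m/s. With threshold (N) it stops when the force on the tool has changed by that much, and returns True; else False.
- robot.goto_joints(angles): joint-space move.
- robot.gripper_to(opening): finger opening in m; the grip force is fixed at half the most; returns when the fingers have stopped.
- robot.pause(seconds).
- robot.ik(position, orientation): joint angles nearest the present ones, or None.
- robot.get_state(): the state.
- robot.grab_frame(name): name is "side" or "top" or "wrist"; returns the picture (400x640x3 uint8, red, green, blue); there is no depth.
- robot.camera_info(name): a dict with "fx", "fy", "cx", "cy" (pixels), "dist" ([k1, k2, p1, p2, k3] as OpenCV has them; the pictures are not rectified), "rvec" (rotation vector, rad) and "tvec" (3), from world to camera coordinates, as OpenCV has them. Camera axes: x right, y down, z forward; pixel columns grow to the right and rows downward; lengths in m; the calibration is good to about 2 mm. A picture is of the moment at which its call begins: read the wrist's pose just before it. camera_info takes no time and is no camera call; for the wrist camera it gives the pose at the moment of the call.
A pose or a line that the arm cannot do raises robot.PlanningError and nothing moves.
- robot.sign_off(): hands the job in, once; it reports no verdict.
The state is a dict: "time": time; "qpos": joint angles; "joint_vel": joint speeds; "effort": joint torques, N m; "ee_pos": TCP position; "tool_rot": TCP orientation; "force": force on the tool from outside, world axes, zero at the start; "moment": the same for the moment, N m; "opening": finger opening in m.
Only numpy, scipy, OpenCV 4.12 (cv2) and the standard library are available. Lean on these libraries where they do the work, as an engineer would, in place of code of your own. Each camera call takes 0.05 s, during which the arm holds its last target. There are 200 camera calls.

### The job

Lay the loose dispensing spatula flat in the empty compartment of the instrument case, handle end beside the lock, and let go of it. Then take the key with the square head (not the round one) from the key rack, push it upright all the way into the lock, easing or wiggling it past the stiff pins, and turn it a quarter turn clockwise so that the steel bar swings across the spatula's handle. The lock springs back, so finish still gripping the key and holding it fully turned; leave the round key and the other things on the counter and in the case where they are.

Things in the scene. Friction and masses are not known exactly. Their poses are not given: they have to be found in the camera images.
- spatula_mid (a point): Grip point of the loose spatula: on its handle, half-way up, 6 mm above its underside, near the balance point. x runs from handle to blade. Black plastic handle 90 long x 14 wide x 12 high, from 55 mm behind (-x) to 35 mm ahead of this point; then a flat steel blade 26 wide x 3 thick, its end 95 mm ahead of this point. Lies flat on the counter. 60 g.
- case: Aluminium instrument case fixed to the counter, base 190 x 190 x 6 mm; origin under its centre. Two open compartments side by side, long along y: the empty one in the middle (slot), and one 64 mm to +x in which a brush lies, handle towards -y. The lock is a 44 mm drum at the -x, -y corner, topped by keyway.
- slot (a point): Centre of the empty compartment's floor, 6 mm above the counter. x across, y along it. Inside 170 long (y) x 40 wide (x) mm; walls 12 high, 4 thick, left out for the middle 70 mm of both long sides (finger room). The spatula goes in flat, handle towards -y (the lock's end), blade towards +y: its grip point then lies about 20 mm to -y of here.
- keyway (a point): Top centre of the lock's flared key mouth, 57 mm above the counter. x runs along the slot: 19 x 7 mm in a fixed 5 mm plate 4 mm below this point. Key goes straight down, either way round; home, its tip is 26 mm below this point and key_mid 21 mm above it. Two spring pins drag with 5 to 15 N over the last 12 mm. It turns only within 3 mm of home and is then captive.
- lock (a joint): Turn of the lock, rad: 0 at rest, growing clockwise seen from above to a stop at 1.57. Key play up to 0.15 rad. A spring turns it back (0.03 N m at 0, 0.06 at 1.57). A steel bar, 88 mm long from the lock's axis, 11 wide, 23 to 31 mm above the counter, turns with it: along +y of the case at 0, along +x at 1.57, across the compartment, clear above a spatula lying flat.
- key_mid (a point): Centre of the square-cornered head of the right key, upright in the rack. Head black plastic, 30 wide (x), 10 thick (y), 34 high; grip it across the 10 mm. Below it a round neck 5.6 thick, 16 long, then a flat steel blade 16 wide, 4.5 thick, 14 long, end tapered; its tip is 47 mm below this point. The head rests on the rack, 30 mm of key inside it. 40 g. Its place in the rack varies.
- spare_mid (a point): Centre of the head of the other key, to be left alone: the same size but with a round head (30 mm disc, 10 mm thick). It stands in the other place of the same rack, 70 mm from the right key along the rack's length.
- rack: Key rack: fixed white block 130 (x) x 50 (y) x 36 mm high, origin under its centre. The keys stand in it at 35 mm to +x and -x of the centre, their x along its x.
- brush: Bystander: wooden brush in the case's second compartment, to stay there. Origin at its underside.
- mortar: Bystander: white mortar bowl, 96 mm across, 65 mm high. Origin at its underside.
- jar: Bystander: amber glass jar, 68 mm across, 100 mm high. Origin at its underside.
- pills: Bystander: white pill bottle, 48 mm across, 75 mm high. Origin at its underside.
- tape: Bystander: paper tape ring lying flat, 70 mm across, 20 mm high. Origin at its underside.
- weight: Bystander: brass weight, 36 mm across, 36 mm high. Origin at its underside.
Mind the look-alikes: they are no part of the job. Leave any blue or orange look-alike of the part that bears spatula_mid alone. What is shaped like the part that bears key_mid but red is not meant.

How it is judged:
On the way, in this order (a step that is already met when the one before it is completed fails the run):
1. the spatula lies flat in the empty compartment, handle end by the lock, released (x of spatula_mid in the frame of slot between -0.016 and 0.016 m and y of spatula_mid in the frame of slot between -0.035 and -0.005 m and z of spatula_mid in the frame of slot below 0.01 m and angle between the x axis of spatula_mid and the y axis of slot, either way round below 0.2 rad and angle between spatula_mid's own z axis and vertical below 0.1 rad and contact force between the fingers and spatula below 0.05 N), for 0.2 s.
2. the square-headed key is fully home in the lock, not yet turned (horizontal distance between key_mid and keyway below 0.005 m and z of key_mid in the frame of keyway below 0.0235 m and angle between key_mid's own z axis and vertical below 0.12 rad and value of joint lock below 0.4 rad), for 0.1 s.
3. the key in the robot's grip has turned the lock a quarter turn (horizontal distance between key_mid and keyway below 0.005 m and z of key_mid in the frame of keyway below 0.0235 m and angle between key_mid's own z axis and vertical below 0.12 rad and contact force between the fingers and key above 1 N and value of joint lock above 1.35 rad), for 0.3 s.
At the end, for the whole second after the job is handed in: Spatula flat in the empty compartment (16 mm, 0.2 rad), handle end by the lock, not touched by the fingers; square key upright (0.12 rad), home in the lock (2.5 mm of depth, 5 mm of axis), gripped with over 1 N, and the lock held beyond 1.35 rad (all of step 1 and all of step 3); the arm keeps its last pose, push and grip.
It fails at once if the round-headed key is taken or knocked (moved more than 15 mm) (distance of spare_mid from where it was at the start of the episode above 0.015 m).
It fails at once if another thing on the counter or the brush in the case is moved more than 30 mm (distance of any of brush, mortar, jar, pills, tape, weight from where it was at the start of the episode above 0.03 m).
It also fails if it takes over 61 s, if anything falls off the work surface, if the arm or the gripper's body presses on something with over 40 N, if the wrist force passes 120 N, or if a joint passes its speed limit or range.

## Working session

There is one attempt and no reset: what is moved stays moved. The work goes in short steps, each a Python script; the robot and the scene stay as the last script left them, time stands still between calls to the robot, and variables do not carry over. Pictures are saved under pics/ and viewed, about 8 in all and at most 12, crops included, and the job is handed in when it is done.

```bash
ls; mkdir -p pics
cat > h.py <<'E'
from rig import robot
import numpy as np, cv2
def grab(n,save=None):
    ci=robot.camera_info(n); im=robot.grab_frame(n)
    if save: cv2.imwrite('pics/'+save,im[:,:,::-1])
    return im,ci
def K(ci): return np.array([[ci['fx'],0,ci['cx']],[0,ci['fy'],ci['cy']],[0,0,1.]]),np.array(ci['dist'],float)
def px2w(ci,uv,z):
    k,d=K(ci); uv=np.array(uv,float).reshape(-1,1,2)
    n=cv2.undistortPoints(uv,k,d).reshape(-1,2)
    R=cv2.Rodrigues(np.array(ci['rvec'],float))[0]; t=np.array(ci['tvec'],float).ravel()
    c=-R.T@t; r=np.c_[n,np.ones(len(n))]@R
    return c+r*((z-c[2])/r[:,2])[:,None]
def w2px(ci,p):
    k,d=K(ci); return cv2.projectPoints(np.array(p,float).reshape(-1,1,3),np.array(ci['rvec'],float),np.array(ci['tvec'],float),k,d)[0].reshape(-1,2)
def down(yaw):  # tool z down, tool y (jaw) axis at angle yaw in world
    y=np.array([np.cos(yaw),np.sin(yaw),0]); z=np.array([0,0,-1.]); return np.c_[np.cross(y,z),y,z]
E
python3 - <<'E'
from h import *
for n in('top','side','wrist'):
    im,ci=grab(n,n+'0.png'); print(n,ci)
print(robot.get_state())
E
```

```text
pics
top {'fx': 500.94520128285893, 'fy': 500.94520128285893, 'cx': 308.746178336278, 'cy': 196.3564435850928, 'dist': array([0.03341748, 0.        , 0.        , 0.        , 0.        ]), 'rvec': array([ 2.27634986, -1.89920989,  0.21817677]), 'tvec': array([-0.14754834,  0.56325523,  0.88497122])}
side {'fx': 374.2160461939485, 'fy': 374.2160461939485, 'cx': 323.53021654124825, 'cy': 203.70048485348994, 'dist': array([-0.08525695,  0.        ,  0.        ,  0.        ,  0.        ]), 'rvec': array([ 2.12596806, -0.00905844, -0.00410996]), 'tvec': array([-0.54636503,  0.0367695 ,  0.79805745])}
wrist {'fx': 313.1564214943253, 'fy': 313.1564214943253, 'cx': 321.727823848023, 'cy': 197.43049277454887, 'dist': array([0.02123647, 0.        , 0.        , 0.        , 0.        ]), 'rvec': array([-2.46950173, -1.56233256, -0.19557481]), 'tvec': array([-0.6240099 , -0.02665357,  0.38962242])}
{'time': 0.15, 'qpos': array([-1.16951601,  0.41781746, -0.01031539,  1.61401058,  0.00470269,
        1.11068883, -0.05299013]), 'joint_vel': array([ 0.00120366, -0.00073046, -0.00020354, -0.00188464, -0.00020327,
        0.00093287,  0.00067408]), 'effort': array([ 1.30668209e-04, -8.51538491e+01,  6.39415719e-01, -4.26141965e+01,
       -4.86851146e-02,  1.70446752e-02,  6.20263086e-05]), 'ee_pos': array([0.26767286, 0.56449436, 0.22399167]), 'tool_rot': array([[-9.03576763e-01,  4.28426111e-01, -3.17818537e-04],
       [ 4.28426223e-01,  9.03576373e-01, -8.42567188e-04],
       [-7.38044633e-05, -8.97485927e-04, -9.99999595e-01]]), 'force': array([-0.20129823,  0.99562424,  0.30132516]), 'moment': array([ 0.03868045, -0.00061213,  0.05046822]), 'opening': 0.09384647616446923}
```

View pics/top0.png

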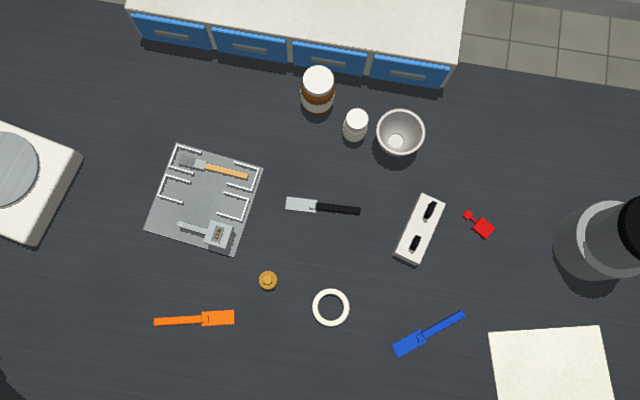

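View pics/side0.png

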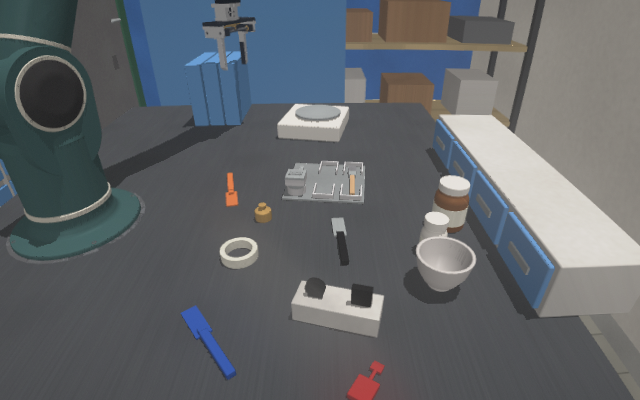

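Top view: the case is at about (204,200) with the lock at (218,234). The spatula is at (322,207) with its blade to the left. The rack is at (420,230), with the square key at (430,210) and the round one at (415,243). The side view confirms that the square head is the one at larger x.

Run:
```python
from h import *
im=cv2.imread('pics/top0.png'); ci=robot.camera_info('top')
g=cv2.cvtColor(im,cv2.COLOR_BGR2GRAY)
def big(x0,y0,x1,y1,f,lo,hi=256):
    m=((g>=lo)&(g<hi)).astype(np.uint8); r=np.zeros_like(m); r[y0:y1,x0:x1]=m[y0:y1,x0:x1]
    c=max(cv2.findContours(r,0,2)[0],key=cv2.contourArea); return c
for nm,box,z,lo in(('case',(130,130,280,270),.006,95),('blade',(270,190,318,225),.003,110),('rack',(385,185,450,275),.036,150)):
    c=big(*box,1,lo); r=cv2.minAreaRect(c); b=cv2.boxPoints(r); w=px2w(ci,b,z)
    print(nm,cv2.contourArea(c),b.round(1).tolist()); print(w.round(4).tolist(), 'ctr',w.mean(0).round(4), 'sides',np.linalg.norm(w[1]-w[0]),np.linalg.norm(w[2]-w[1]))
print('handle end',px2w(ci,[[360,210],[319,208]],.012).round(4))
print('keys',px2w(ci,[[430,210],[415,243]],.06).round(4),'lock',px2w(ci,[[218,234]],.055), 'dark',px2w(ci,[[600,240]],0))
a=cv2.resize(im[135:265,135:275],None,fx=4,fy=4,interpolation=2); b=cv2.resize(im[185:275,280:500],None,fx=3.6,fy=3.6,interpolation=2)
cv2.imwrite('pics/case.png',a)
```

```text
case 8571.0 [[142.0, 229.0], [172.6999969482422, 136.89999389648438], [263.8999938964844, 167.3000030517578], [233.1999969482422, 259.3999938964844]]
[[0.4695, 0.2695, 0.006], [0.6667, 0.2558, 0.006], [0.6368, 0.0586, 0.006], [0.4429, 0.0804, 0.006]] ctr [0.554  0.1661 0.006 ] sides 0.19769467916541494 0.19950384349825134
blade 368.0 [[284.3999938964844, 208.8000030517578], [286.0, 195.60000610351562], [317.20001220703125, 199.3000030517578], [315.70001220703125, 212.39999389648438]]
[[0.5603, 0.0014, 0.003], [0.5875, 0.0034, 0.003], [0.5914, -0.0599, 0.003], [0.5642, -0.0615, 0.003]] ctr [ 0.5758 -0.0291  0.003 ] sides 0.027251702752154675 0.06341182223712254
rack 1717.0 [[394.20001220703125, 252.60000610351562], [421.1000061035156, 192.10000610351562], [446.20001220703125, 203.3000030517578], [419.29998779296875, 263.79998779296875]]
[[0.508, -0.2225, 0.036], [0.6345, -0.2574, 0.036], [0.6211, -0.3082, 0.036], [0.4957, -0.2721, 0.036]] ctr [ 0.5648 -0.2651  0.036 ] sides 0.1311794291823503 0.05251746474754495
handle end [[ 0.5831 -0.1475  0.012 ]
 [ 0.5725 -0.0667  0.012 ]]
keys [[ 0.5965 -0.274   0.06  ]
 [ 0.5294 -0.2544  0.06  ]] lock [[0.48070727 0.1105425  0.055     ]] dark [[ 0.61116627 -0.62134257  0.        ]]
```

View pics/case.png

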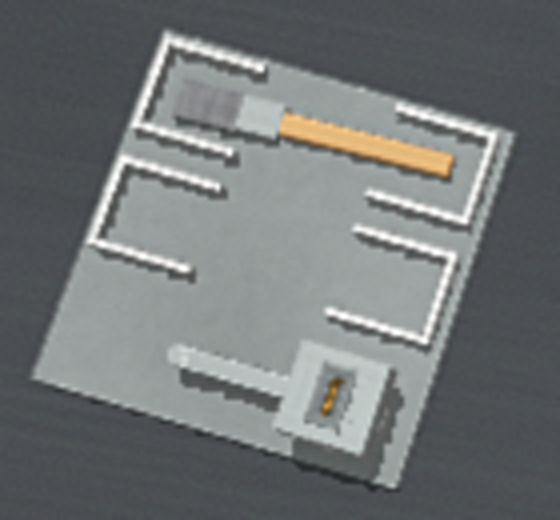

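```bash
cat >> h.py <<'E'
def casefit():
    ci=robot.camera_info('top')
    c=px2w(ci,[[176.75,143],[263.75,167.75],[234.5,257],[143.25,229.25]],.006)[:,:2] # (+x+y),(+x-y),(-x-y),(-x+y)
    ctr=c.mean(0); ex=(c[0]+c[1]-c[2]-c[3]); ey=(c[0]+c[3]-c[1]-c[2])
    th=np.arctan2(ex[1],ex[0]), np.arctan2(-ey[0],ey[1])
    th_=np.mean(th); R=np.array([[np.cos(th_),-np.sin(th_)],[np.sin(th_),np.cos(th_)]])
    return ctr,th_,R,th,np.linalg.norm(ex)/2,np.linalg.norm(ey)/2
E
python3 - <<'E'
from h import *
ci=robot.camera_info('top')
ctr,th,R,t2,a,b=casefit(); print(ctr,th,t2,a,b)
o=lambda p:(np.array(p,float)/4+135)
q=lambda p,z:((px2w(ci,o(p),z)[:,:2]-ctr)@R).round(4).tolist()
print('slot walls in case',q([[125,160],[93,243],[452,257],[428,343]],.018))
print('lock top',q([[335,396]],.057),q([[301,340],[395,358],[372,455],[275,428]],.055))
s=px2w(ci,[o([335,396])],.057); print('keyway w',s)
# reachability for both yaw choices
sp=93.5*np.pi/180
for nm,p,ys in(('spat',(.5797,-.0924,.022),(sp-np.pi/2,sp+np.pi/2)),('slot',(*(ctr+R@[0,-.02]),.03),(th,th+np.pi)),
  ('key',(.5985,-.2744,.058),(np.deg2rad(-15.4+90),np.deg2rad(-15.4-90))),('lock',(*s[0,:2],.084),(th+np.pi/2,th-np.pi/2)),('turned',(*s[0,:2],.084),(th-.2,th+np.pi-.2))):
    for y in ys:
        j=robot.ik(np.array(p),down(y)); print(nm,np.round(p,4),round(y,2),None if j is None else np.round(j,2))
E
```

```text
[0.55213586 0.16228789] -0.11144627181864757 (np.float64(-0.11343525880318901), np.float64(-0.10945728483410612)) 0.18815461830091584 0.18814353998974345
slot walls in case [[0.0212, 0.086], [-0.0234, 0.0863], [0.0209, -0.0857], [-0.0235, -0.0879]]
lock top [[-0.065, -0.0611]] [[-0.0442, -0.0367], [-0.0397, -0.0818], [-0.0861, -0.0862], [-0.0871, -0.0389]]
keyway w [[0.48072574 0.10876145 0.057     ]]
spat [ 0.5797 -0.0924  0.022 ] 0.06 [-0.26  0.67  0.48  1.86 -0.45  0.73  0.54]
spat [ 0.5797 -0.0924  0.022 ] 3.2 [-0.63  0.96  1.08  1.87 -1.02  1.   -2.17]
slot [0.5499 0.1424 0.03  ] -0.11 [-0.65  0.62  0.44  1.9  -0.39  0.71 -0.09]
slot [0.5499 0.1424 0.03  ] 3.03 [-0.16  0.58 -0.18  1.88  0.16  0.69  2.59]
key [ 0.5985 -0.2744  0.058 ] 1.3 [ 0.01  0.73  0.53  1.66 -0.45  0.89  2.03]
key [ 0.5985 -0.2744  0.058 ] -1.84 [-0.14  0.81  0.77  1.66 -0.67  0.96 -0.96]
lock [0.4807 0.1088 0.084 ] 1.46 [-0.47  0.39  0.22  2.06 -0.13  0.71  1.29]
lock [0.4807 0.1088 0.084 ] -1.68 [-0.81  0.45  0.63  2.07 -0.39  0.74 -1.61]
turned [0.4807 0.1088 0.084 ] -0.31 [-0.69  0.42  0.49  2.07 -0.29  0.72 -0.33]
turned [0.4807 0.1088 0.084 ] 2.83 [-0.24  0.38 -0.06  2.05  0.03  0.71  2.52]
```

```bash
cat > place.py <<'E'
from h import *
sy=np.deg2rad(3.5); P=np.array([.5797,-.0924])
ctr,th,R,*_=casefit(); S=ctr+R@[-.001,-.02]
robot.move_ptp([*P,.10],down(sy))
robot.gripper_to(.06)
print('stop',robot.move_linear([*P,.022],.1,threshold=12)); print(robot.get_state()['ee_pos'])
robot.gripper_to(0); s=robot.get_state(); print(s['opening'],s['force'],s['time'])
robot.move_linear([*P,.09],.12); print(robot.get_state()['opening'])
grab('side','s1.png')
robot.move_ptp([*S,.09],down(th)); 
grab('wrist','w1.png'); grab('top','t1.png'); s=robot.get_state(); print(s['opening'],s['ee_pos'],S,s['time'])
E
python3 place.py
```

```text
stop False
[ 0.58005444 -0.09253788  0.02248478]
0.013249112331098458 [0.26416193 0.94550926 0.44082806] 5.1667
0.013518565257887678
0.013777089101330745 [0.54942298 0.1405574  0.09003605] [0.54891775 0.14252318] 6.975
```

```bash
python3 -c "
import cv2,numpy as np
w=cv2.imread('pics/w1.png');t=cv2.imread('pics/t1.png')
cv2.imwrite('pics/m1.png',np.vstack([cv2.resize(w,(480,300)),cv2.resize(t[100:280,100:388],(480,300),interpolation=2)]))"
```

```text
(no output)
```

View pics/m1.png

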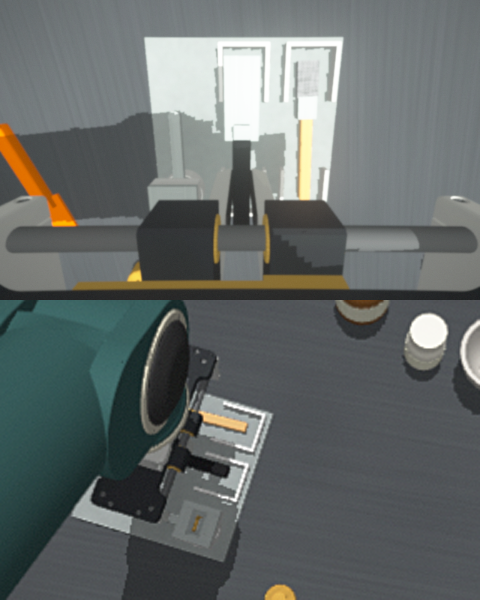

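The spatula is gripped (opening 13.8 mm) and lines up with the empty compartment. Lowering and releasing.

Run:
```python
from h import *
ctr,th,R,*_=casefit(); S=ctr+R@[-.001,-.02]
print(robot.move_linear([*S,.029],.08,threshold=8)); print(robot.get_state()['ee_pos'])
robot.gripper_to(.034); s=robot.get_state(); print(s['opening'],s['force'],s['time'])
robot.pause(.3)
robot.move_linear([*S,.10],.15)
# key rack approach; look from wrist above rack
robot.gripper_to(.07)
robot.move_ptp([.5985,-.2744,.17],down(np.deg2rad(74.6)))
im,ci=grab('wrist','w2.png'); np.save('w2.npy',np.array([*ci['rvec'],*ci['tvec']]))
grab('top','t2.png'); print(robot.get_state()['time'],robot.get_state()['ee_pos'])
print(w2px(ci,[[.5985,-.2744,.07],[.5985,-.2744,.036],[.5311,-.2558,.07]]))
a=cv2.imread('pics/w2.png');t=cv2.imread('pics/t2.png')
cv2.imwrite('pics/m2.png',np.vstack([cv2.resize(a,(480,300)),cv2.resize(t[120:270,120:360],(480,300),interpolation=2)]))
```

```text
True
[0.54812817 0.14219025 0.02792281]
0.0340043773712267 [ 0.78091096 -0.28581987 -0.18210994] 8.275
11.7833 [ 0.59882434 -0.27339292  0.16983178]
[[321.11415715 202.69050134]
 [321.17043881 193.35377371]
 [321.14846479 118.52909018]]
```

View pics/m2.png

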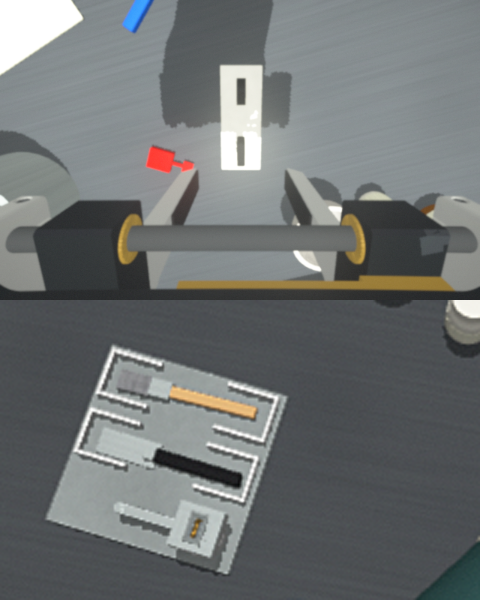

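The spatula lies flat and centred in the compartment, with its handle at the lock end. In the wrist view the square key (320,200) is almost exactly where predicted. I'll refine its position with a mask, check the spatula pose in numbers, then grasp.

```bash
cat > grasp.py <<'E'
from h import *
ctr,th,R,*_=casefit(); ct=robot.camera_info('top')
t=cv2.cvtColor(cv2.imread('pics/t2.png'),cv2.COLOR_BGR2GRAY); m=np.zeros_like(t); m[192:218,190:245]=(t[192:218,190:245]<40)
c=max(cv2.findContours(m,0,2)[0],key=cv2.contourArea); r=cv2.minAreaRect(c); w=((px2w(ct,cv2.boxPoints(r),.018)[:,:2]-ctr)@R)
print('handle in case',w.round(4).tolist(),'ctr',w.mean(0))
ci=robot.camera_info('wrist'); v=np.load('w2.npy'); ci['rvec'],ci['tvec']=v[:3],v[3:]
g=cv2.cvtColor(cv2.imread('pics/w2.png'),cv2.COLOR_BGR2GRAY)
for y0,y1 in((176,226),(95,145)):
    m=np.zeros_like(g); m[y0:y1,298:346]=(g[y0:y1,298:346]<100)
    c=max(cv2.findContours(m,0,2)[0],key=cv2.contourArea); r=cv2.minAreaRect(c); b=cv2.boxPoints(r)
    print(b.round(1).tolist(),px2w(ci,b,.07).round(4).tolist(),'ctr',px2w(ci,[r[0]],.07).round(4))
m=np.zeros_like(g); m[70:235,280:360]=(g[70:235,280:360]>190)
r=cv2.minAreaRect(np.vstack(cv2.findContours(m,0,2)[0])); b=cv2.boxPoints(r); print('rack',px2w(ci,b,.036).round(4).tolist(),px2w(ci,[r[0]],.036))
E
python3 grasp.py
```

```text
handle in case [[-0.011, 0.0108], [0.0022, 0.0115], [0.0017, -0.0766], [-0.0114, -0.077]] ctr [-0.00463744 -0.03282221]Traceback (most recent call last):
  File "grasp.py", line 10, in <module>
    c=max(cv2.findContours(m,0,2)[0],key=cv2.contourArea); r=cv2.minAreaRect(c); b=cv2.boxPoints(r)
ValueError: max() iterable argument is empty
```

```bash
sed -i 's/<100)/<150)/' grasp.py
python3 - <<'E'
import cv2; g=cv2.cvtColor(cv2.imread('pics/w2.png'),cv2.COLOR_BGR2GRAY); print(g[176:230:4,300:344:4])
E
python3 grasp.py
```

```text
[[254 255 254 250 239 238 253 254 254 255 253]
 [255 255 255 255 238 231 252 255 255 255 255]
 [255 255 255 255 174 118 129 255 255 255 255]
 [255 255 255 255 160 119 123 255 255 255 255]
 [255 255 255 255 154 132 129 255 255 255 255]
 [255 255 255 255 159 135 135 255 255 255 255]
 [255 255 255 255 158 134 136 255 255 255 255]
 [255 255 255 255 189 133 136 255 255 255 255]
 [255 255 255 255 192 134 134 255 255 255 255]
 [255 255 255 255 195 135 136 255 255 255 255]
 [255 255 255 255 215 132 135 255 255 255 255]
 [255 255 255 255 225 151 158 255 255 255 255]
 [255 255 255 255 255 255 255 255 255 255 255]
 [165 168 169 171 171 170 172 171 171 169 168]]
handle in case [[-0.011, 0.0108], [0.0022, 0.0115], [0.0017, -0.0766], [-0.0114, -0.077]] ctr [-0.00463744 -0.03282221]
[[316.0, 183.0], [325.0, 183.0], [325.0, 219.0], [316.0, 219.0]] [[0.5807, -0.274, 0.07], [0.5828, -0.2667, 0.07], [0.6136, -0.275, 0.07], [0.6115, -0.2826, 0.07]] ctr [[ 0.5969 -0.2745  0.07  ]]
[[316.0, 105.0], [326.0, 105.0], [326.0, 139.0], [316.0, 139.0]] [[0.52, -0.257, 0.07], [0.5221, -0.2493, 0.07], [0.5477, -0.2563, 0.07], [0.5455, -0.2641, 0.07]] ctr [[ 0.5337 -0.2566  0.07  ]]
rack [[0.4989, -0.2719, 0.036], [0.5118, -0.225, 0.036], [0.6378, -0.2567, 0.036], [0.6234, -0.3091, 0.036]] [[ 0.56442177 -0.26469238  0.036     ]]
```

```bash
cat > key.py <<'E'
from h import *
ctr,th,R,*_=casefit(); Y=np.deg2rad(74.6); P=np.array([.5975,-.2743]); L=np.array([.4807,.1088])
robot.gripper_to(.05)
print(robot.move_linear([*P,.059],.1,threshold=10)); 
robot.gripper_to(0); s=robot.get_state(); print(s['opening'],s['ee_pos'],s['force'],s['time'])
robot.move_linear([*P,.13],.1); print(robot.get_state()['opening'])
im,ci=grab('wrist','w3a.png')
robot.move_ptp([*L,.16],down(th+np.pi/2)); 
s=robot.get_state(); print(s['opening'],s['ee_pos'],s['tool_rot'][:,1],s['qpos'],s['time'])
im,ci=grab('wrist','w3.png'); np.save('w3.npy',np.array([*ci['rvec'],*ci['tvec']]))
grab('top','t3.png'); grab('side','s3.png')
print('px tip,keyway',w2px(ci,[[*L,.107],[*L,.057]]))
E
python3 key.py
```

```text
False
0.009634825683613958 [ 0.59749907 -0.27429275  0.05901139] [-0.53569366  0.81683632  0.46474565] 14.2667
0.009416677583901011
0.009900754158394084 [0.48126325 0.10787227 0.15997511] [ 1.12714393e-01  9.93627386e-01 -2.88332446e-04] [-0.5285851   0.26770152  0.28410837  2.00703621 -0.09594783  0.87926009
  1.26504592] 16.6667
px tip,keyway [[323.95988844 219.26622942]
 [323.5778057  201.03139913]]
```

View pics/w3.png

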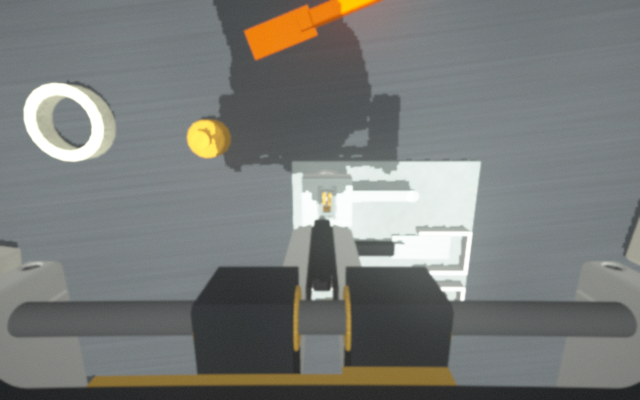

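Run:
```python
import cv2,numpy as np
w=cv2.imread('pics/w3.png');a=cv2.imread('pics/w3a.png');t=cv2.imread('pics/t2.png')
A=cv2.resize(w[165:300,280:370],None,fx=4.4,fy=4.4,interpolation=cv2.INTER_CUBIC)
B=cv2.resize(t[215:255,195:240],(400,356),interpolation=cv2.INTER_CUBIC)
B=np.vstack([B,np.zeros((A.shape[0]-356,400,3),np.uint8)])
cv2.imwrite('pics/m3.png',np.hstack([A,B])[:600]); print(A.shape)
```

```text
(594, 396, 3)
```

View pics/m3.png

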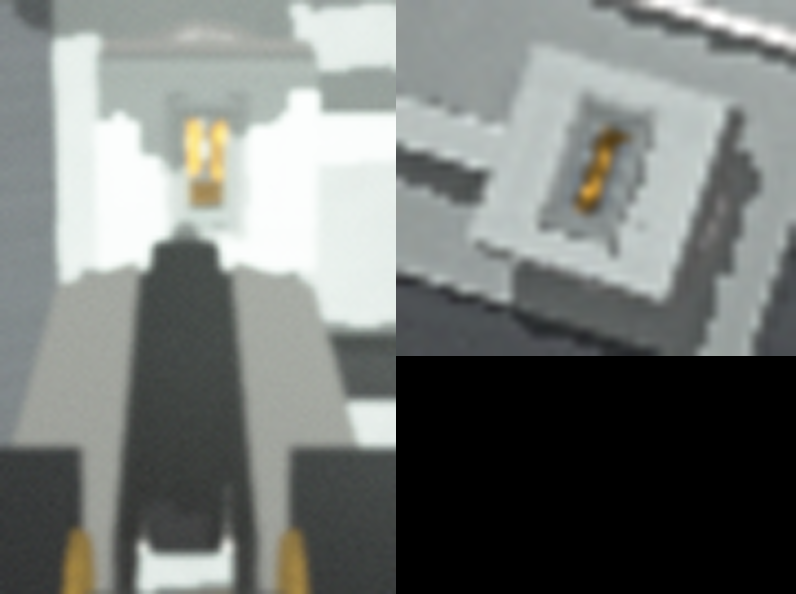

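Run:
```python
from h import *
ctr,th,R,*_=casefit()
ci=robot.camera_info('wrist'); v=np.load('w3.npy'); cn=np.r_[ci['rvec'],ci['tvec']]; print('drift since',np.abs(cn-v).max())
ci['rvec'],ci['tvec']=v[:3],v[3:]
o=lambda p:np.array(p,float)/4.4+[280,165]
mouth=px2w(ci,o([[168,95],[243,95],[243,228],[168,228],[206,161]]),.057); print('mouth',mouth.round(4).tolist())
plate=px2w(ci,o([[100,50],[318,50],[60,280],[318,270]]),.057); print(plate.round(4).tolist())
s=robot.get_state(); T=s['tool_rot']; p=s['ee_pos']; print('ee',p, 'yaw',np.arctan2(T[1,1],T[0,1]),th+np.pi/2)
# predicted head corners far end: tool x dir +-15
for sx in(1,-1):
    q=np.array([p+T@[sx*.015,a,d] for a in(-.005,.005) for d in(.023,-.011)]); print('head end',sx,((w2px(ci,q)-[280,165])*4.4).round(0).tolist())
print('camera centre', -cv2.Rodrigues(v[:3])[0].T@v[3:])
ct=robot.camera_info('top'); print('top mouth',px2w(ct,[[217.7,234.3],[218.75,234]],.057), 'from case', ctr+R@[-.065,-.061])
```

```text
drift since 0.0002758468490908772
mouth [[0.4674, 0.1056, 0.057], [0.4691, 0.1201, 0.057], [0.4961, 0.1174, 0.057], [0.4944, 0.1025, 0.057], [0.4815, 0.1115, 0.057]]
[[0.4571, 0.0936, 0.057], [0.4619, 0.1354, 0.057], [0.5029, 0.0796, 0.057], [0.5066, 0.1315, 0.057]]
ee [0.48111341 0.10796181 0.15987235] yaw 1.4577822021523612 1.459350054976249
head end 1 [[153.0, 207.0], [147.0, 295.0], [225.0, 207.0], [234.0, 295.0]]
head end -1 [[154.0, 407.0], [148.0, 531.0], [224.0, 407.0], [232.0, 531.0]]
camera centre [0.41042552 0.11523718 0.31924487]
top mouth [[0.47982369 0.11056512 0.057     ]
 [0.48072574 0.10876145 0.057     ]] from case [0.48075494 0.10889534]
```

Run:
```python
import cv2,numpy as np
for f in('w3a','w3'):
    g=cv2.cvtColor(cv2.imread(f'pics/{f}.png'),cv2.COLOR_BGR2GRAY); print(f,g[208:296,320:325].mean(1).round().astype(int).tolist())
w=cv2.imread('pics/w3.png'); s=cv2.imread('pics/s3.png')
A=cv2.convertScaleAbs(w[205:305,285:365],alpha=2.2,beta=20); A=cv2.resize(A,None,fx=5,fy=5,interpolation=2)
from h import *
c=robot.camera_info('side'); p=robot.get_state()['ee_pos']; u,v=w2px(c,[p])[0]; print('TCP side px',u,v, w2px(c,[p+[0,0,-.053],p+[0,0,.011],p+[.0,0,-.023],p+[.015,0,-.006],p-[.015,0,.006]]).round(1).tolist())
u0,v0=int(u)-20,int(v)-15
B=cv2.resize(cv2.convertScaleAbs(s[v0:v0+50,u0:u0+40],alpha=1.6,beta=10),(400,500),interpolation=2); print(u0,v0)
cv2.imwrite('pics/m4.png',np.hstack([A,B]))
```

```text
w3a [172, 196, 205, 206, 206, 205, 203, 195, 185, 178, 164, 138, 115, 105, 103, 103, 102, 101, 103, 101, 100, 100, 100, 100, 100, 99, 97, 98, 97, 97, 96, 95, 96, 96, 96, 95, 95, 94, 94, 92, 92, 91, 90, 89, 89, 89, 87, 87, 85, 84, 84, 84, 83, 83, 81, 80, 81, 79, 78, 78, 76, 75, 74, 74, 73, 73, 73, 71, 72, 70, 69, 69, 69, 69, 67, 68, 66, 67, 68, 67, 68, 72, 96, 129, 145, 147, 147, 146]
w3 [195, 195, 197, 199, 207, 217, 214, 197, 174, 157, 140, 114, 89, 79, 77, 76, 76, 75, 76, 74, 74, 74, 75, 74, 74, 73, 73, 73, 73, 73, 72, 71, 72, 73, 72, 72, 72, 71, 71, 71, 70, 70, 70, 70, 70, 69, 68, 67, 66, 67, 68, 66, 64, 64, 64, 64, 64, 62, 63, 62, 61, 60, 61, 60, 60, 61, 58, 58, 57, 57, 57, 56, 57, 60, 64, 67, 68, 68, 67, 66, 67, 75, 118, 180, 220, 229, 231, 231]
TCP side px 292.6123851479983 129.73503804636346 [[293.8, 152.3], [292.4, 124.9], [293.1, 139.7], [299.7, 132.3], [285.8, 132.4]]
272 114
```

View pics/m4.png

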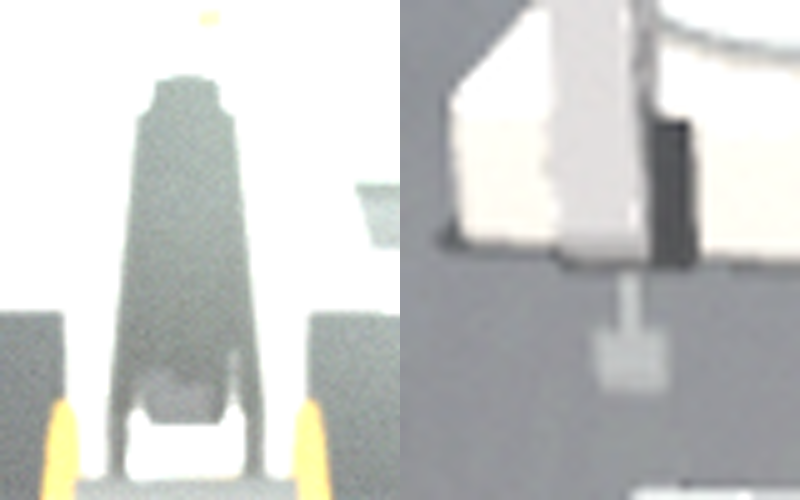

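The side view shows the key hanging upright, but offset about 3.5 mm towards +x in the grip. The keyway's flare is wide, roughly 28 x 14 mm. I'll compensate for the offset and descend with a force guard.

```bash
cat >> h.py <<'E'
def lin_true(target,frame=None,v=.1,thr=None):
    """straight line with the standing xy error of the arm taken out"""
    e=robot.get_state()['ee_pos']; return robot.move_linear(target,v,frame,thr)
def rep(tag=''):
    s=robot.get_state(); print(tag,'t',round(s['time'],2),'ee',s['ee_pos'].round(4),'yaw',round(float(np.arctan2(s['tool_rot'][1,1],s['tool_rot'][0,1])),3),'F',s['force'].round(1),'M',s['moment'].round(2),'op',round(float(s['opening']),4)); return s
E
sed -i '/^def lin_true/,/return robot.move_linear/d' h.py
python3 - <<'E'
from h import *
ctr,th,R,*_=casefit(); T=np.array([.4776,.1117]); F=down(th+np.pi/2)
robot.move_linear([*T,.125],.1,F); robot.pause(.3); s=rep('hover')
C=T+(T-s['ee_pos'][:2]); robot.move_linear([*C,.118],.05,F); s=rep('corr')
print(robot.move_linear([*C,.084],.03,F,threshold=6)); s=rep('stop')
grab('side','s4.png'); grab('wrist','w4.png')
E
```

```text
hover t 17.62 ee [0.4778 0.1117 0.1254] yaw 1.459 F [ 0.6  0.2 -1.3] M [-0.01 -0.   -0.01] op 0.0096
corr t 17.91 ee [0.4771 0.1116 0.1176] yaw 1.459 F [-0.4  0.5  0.2] M [0.03 0.02 0.03] op 0.0098
True
stop t 18.76 ee [0.4779 0.1117 0.0907] yaw 1.459 F [1.2 0.7 1. ] M [ 0.2  -0.32 -0.03] op 0.0096
```

The key has entered the slot and reached the pins (TCP at 90.7 mm, home about 84 mm). I'll ease it down with small wiggles.

```bash
cat > push.py <<'E'
from h import *
ctr,th,R,*_=casefit(); F=lambda d=0:down(th+np.pi/2+d); xy=np.array([.4776,.1117])
z=robot.get_state()['ee_pos'][2]; i=0
while z>.0835 and i<10:
    d=.03*(-1)**i; z-=.001
    hit=robot.move_linear([*xy,z],.015,F(d),threshold=28); s=rep(f'{hit} cmd {z:.4f}')
    if hit: z=s['ee_pos'][2]+.0003
    i+=1
robot.move_linear([*xy,z],.015,F(0)); rep('end')
grab('side','s5.png'); grab('wrist','w5.png')
E
python3 push.py
```

```text
False cmd 0.0899 t 19.11 ee [0.4779 0.1117 0.0901] yaw 1.489 F [ 1.4 -0.6  3. ] M [ 0.13 -0.56 -0.04] op 0.0101
False cmd 0.0889 t 19.36 ee [0.4779 0.1118 0.0891] yaw 1.431 F [1.7 0.2 4.1] M [ 0.17 -0.72 -0.03] op 0.0104
False cmd 0.0879 t 19.61 ee [0.4779 0.1117 0.088 ] yaw 1.491 F [ 3.2 -0.4  4.3] M [ 0.22 -0.81  0.02] op 0.0095
False cmd 0.0869 t 19.86 ee [0.4778 0.1119 0.0869] yaw 1.431 F [ 5.7  2.9 -1.2] M [ 0.72 -1.42  0.02] op 0.0099
False cmd 0.0859 t 20.11 ee [0.4778 0.1117 0.086 ] yaw 1.491 F [2.8 2.  2.9] M [ 0.35 -1.04  0.01] op 0.0095
False cmd 0.0849 t 20.36 ee [0.4778 0.112  0.0849] yaw 1.43 F [5.3 2.9 0.7] M [ 0.81 -1.29  0.05] op 0.0099
False cmd 0.0839 t 20.61 ee [0.4778 0.1117 0.0839] yaw 1.489 F [4.9 1.8 1.3] M [ 0.57 -1.35 -0.02] op 0.0104
False cmd 0.0829 t 20.86 ee [0.4778 0.1119 0.0831] yaw 1.428 F [4.2 1.4 6.4] M [ 0.56 -1.08  0.03] op 0.0099
end t 21.11 ee [0.4778 0.1118 0.0831] yaw 1.458 F [3.2 1.2 6.4] M [ 0.47 -0.99 -0.02] op 0.0097
```

Run:
```python
from h import *
c=robot.camera_info('side'); p=robot.get_state()['ee_pos']; print(w2px(c,[p,p+[0,0,.011],[.481,.1115,.057],[.481,.1115,.095],[.481,.1115,.061]]).round(1).tolist())
u,v=w2px(c,[p])[0].astype(int); u0,v0=u-25,v-25; print(u0,v0)
s=[cv2.resize(cv2.convertScaleAbs(cv2.imread(f'pics/{f}.png')[v0:v0+50,u0:u0+50],alpha=1.5,beta=10),(400,400),interpolation=2) for f in('s4','s5')]
cv2.imwrite('pics/m5.png',np.hstack(s))
```

```text
[[292.9, 161.2], [292.7, 156.8], [294.8, 171.5], [294.0, 156.5], [294.7, 169.9]]
267 136
```

View pics/m5.png

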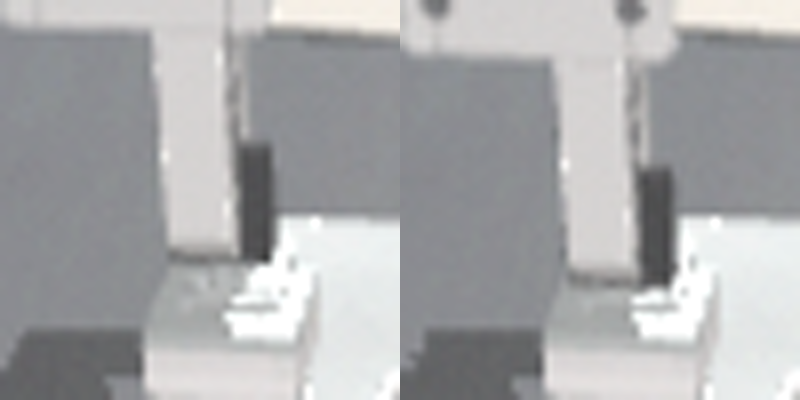

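The key moved down with the fingers without slipping. A last guarded push will find the stop.

Run:
```python
from h import *
ctr,th,R,*_=casefit(); xy=[.4776,.1117]; F=down(th+np.pi/2)
for z in(.0822,.0814,.0806):
    h=robot.move_linear([*xy,z],.01,F,threshold=18); s=rep(f'{h} {z}')
    if h or abs(s['force'][2])>20: break
robot.pause(.2); rep()
```

```text
False 0.0822 t 21.46 ee [0.4779 0.1118 0.0828] yaw 1.458 F [ 0.3  2.1 16.1] M [ 0.26 -0.22 -0.02] op 0.01
False 0.0814 t 21.71 ee [0.4781 0.1118 0.0826] yaw 1.458 F [-4.3 -0.4 31. ] M [-0.12  0.91 -0.04] op 0.0104
 t 21.91 ee [0.4781 0.1119 0.0826] yaw 1.458 F [-3.8  0.4 30.5] M [-0.03  0.88 -0.04] op 0.01
```

```bash
cat > turn.py <<'E'
from h import *
ctr,th,R,*_=casefit(); d=.0035; cmd=np.array([.4776,.1117])
off=lambda a:d*np.array([np.cos(a),np.sin(a)])
K=cmd+off(th)
robot.move_linear([*cmd,.0821],.02,down(th+np.pi/2)); rep('start')
for a in list(np.arange(.2,1.61,.2))+[1.68]:
    A=th-a; robot.move_linear([*(K-off(A)),.0821],.006 if 0 else .01,down(A+np.pi/2)); s=rep(f'a {a:.2f} err {np.arctan2(s[1],s[0]) if 0 else 0}')
    if np.linalg.norm(s['force'])>45 or abs(s['moment'][2])>2: print('STOP'); break
grab('side','s6.png'); grab('top','t6.png'); grab('wrist','w6.png')
E
sed -i "s/ err {np.*else 0}//; s/.006 if 0 else .01/.01/" turn.py; python3 turn.py
```

```text
start t 22.16 ee [0.478  0.1119 0.0829] yaw 1.458 F [-0.5  0.7 19.3] M [ 0.2  -0.11 -0.02] op 0.0098
a 0.20 t 22.51 ee [0.4781 0.1127 0.0828] yaw 1.258 F [ 0.   1.  18.2] M [ 0.41 -0.03  0.03] op 0.0101
a 0.40 t 22.86 ee [0.4784 0.1136 0.0828] yaw 1.058 F [ 0.1  2.7 18.8] M [0.69 0.   0.09] op 0.0094
a 0.60 t 23.21 ee [0.4788 0.1143 0.0828] yaw 0.858 F [-0.6  4.  18.1] M [ 1.   -0.08  0.07] op 0.0099
a 0.80 t 23.56 ee [0.4794 0.115  0.0828] yaw 0.658 F [ 0.7  5.  17.9] M [ 1.25 -0.13  0.08] op 0.0099
a 1.00 t 23.91 ee [0.48   0.1155 0.0829] yaw 0.458 F [ 2.3  5.6 16.7] M [ 1.51 -0.27  0.07] op 0.0097
a 1.20 t 24.26 ee [0.4808 0.1158 0.0829] yaw 0.258 F [ 1.5  5.2 16.5] M [ 1.6  -0.5   0.09] op 0.0099
a 1.40 t 24.61 ee [0.4816 0.116  0.0829] yaw 0.058 F [ 3.2  7.2 17.2] M [ 1.75 -0.6   0.09] op 0.0096
a 1.60 t 24.96 ee [0.4825 0.1159 0.0829] yaw -0.142 F [ 1.8  5.5 15.8] M [ 1.66 -0.82  0.08] op 0.0096
a 1.68 t 25.21 ee [0.483  0.1156 0.083 ] yaw -0.222 F [ 3.3  5.5 18.1] M [ 1.29 -1.05  0.09] op 0.0099
```

Run:
```python
from h import *
ctr,th,R,*_=casefit(); d=.0035; cmd=np.array([.4776,.1117])
off=lambda a:d*np.array([np.cos(a),np.sin(a)]); K=cmd+off(th)
for a in(1.72,1.76,1.80):
    A=th-a; robot.move_linear([*(K-off(A)),.0821],.01,down(A+np.pi/2)); s=rep(f'{a}')
    if abs(s['moment'][2])>.35: break
robot.pause(.3); rep('hold')
w,_=grab('wrist','w7.png'); t,_=grab('top','t7.png'); sd,_=grab('side','s7.png')
w=cv2.resize(w,(480,300)); sd=cv2.resize(sd[130:230,250:410],(480,300),interpolation=2)
cv2.imwrite('pics/m7.png',np.vstack([w,sd])[:,:,::-1])
```

```text
1.72 t 25.61 ee [0.4832 0.1156 0.0831] yaw -0.262 F [ 4.3  3.7 17.2] M [ 1.28 -1.18  0.18] op 0.0097
1.76 t 25.86 ee [0.4834 0.1154 0.0831] yaw -0.302 F [ 5.1  3.9 17. ] M [ 1.08 -1.23  0.14] op 0.01
1.8 t 26.11 ee [0.4835 0.1154 0.0831] yaw -0.342 F [ 4.7  5.  16.7] M [ 1.03 -1.2   0.25] op 0.0098
hold t 26.41 ee [0.4835 0.1154 0.0831] yaw -0.341 F [ 4.2  4.5 17.1] M [ 1.02 -1.23  0.3 ] op 0.01
```

View pics/m7.png

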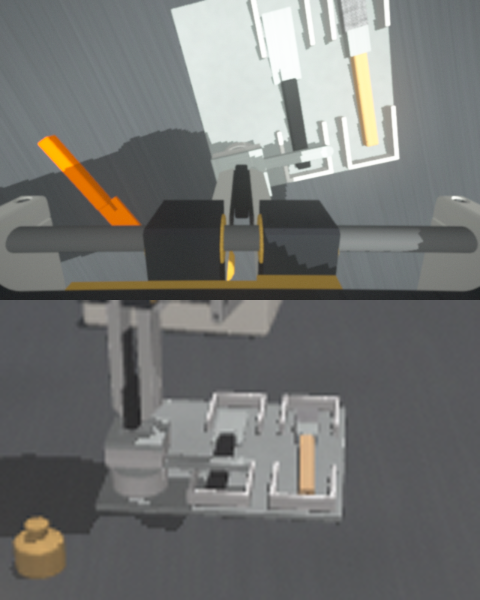

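Run:
```python
from h import *
ctr,th,R,*_=casefit(); ci=robot.camera_info('wrist')
q=(px2w(ci,np.array([[265,163],[328,152]])*4/3,.031)[:,:2]-ctr)@R; print('bar in case',q.round(4).tolist(),'lock angle',np.pi/2-np.arctan2(*(q[1]-q[0])[::-1]), 'from axis',np.pi/2-np.arctan2(*(q[1]-[-.065,-.061])[::-1]))
rep()
robot.sign_off()
```

```text
bar in case [[-0.0395, -0.0568], [0.0197, -0.0596]] lock angle 1.6182647540239343 from axis 1.5547070524729902
 t 26.56 ee [0.4835 0.1154 0.0831] yaw -0.341 F [ 4.8  4.5 16.5] M [ 1.07 -1.21  0.28] op 0.0102
the job is handed in; nothing more can be done
```

The job is handed in at 26.6 s of robot time. The spatula is in the compartment, and the square key is home in the lock, still gripped and held fully turned.

- **Spatula:** I laid it flat in the empty compartment, handle at the lock end, and released it. Measured afterwards, its grip point was about 4 mm off the centre line and 23 mm towards -y of centre, which is within limits.
- **Key insertion:** The key had shifted about 3.5 mm sideways in the grip, so I corrected for that. I eased it past the pins with small wiggles until it hit a hard stop at about 30 N. The side view showed no slip in the grip.
- **Turn:** I turned the gripper 1.80 rad about the key's axis. The turning moment rose to about 0.3 N m at the end, which fits the lock being against its stop. In the wrist picture the bar lies across the handle, at about 1.55 to 1.62 rad; that is a hand-picked pixel estimate, good to about ±0.1 rad. Downward push was about 17 N at hand-in.

**Disagreements:**
- The wrist and top cameras disagreed by 1 to 3 mm on the keyway position. The flared mouth took that up.
- The wrist picture hinted that the key was slightly tilted, but the side view showed it upright.
- I did not measure the other items numerically at the end. I saw the brush and brass weight in the last views, apparently in place. The round key was last seen in the rack just before I took the square one.

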